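# Thread the straightedge out of the half-decked tool box

## Task

Unlock the wooden tool box by flipping its red-knobbed cam lever all the way outwards, then slide the blue cover fully open. Take the straightedge by its orange grip, tilt it so that its free end comes up first and draw it out slantwise from under the fixed deck, and finish while still holding it still in the gripper, every part of it at least 15 cm above the table and touching nothing else. Leave the canister, the glue bottle and the tape roll where they stand.

Things in the scene. Friction and masses are not known exactly. Their poses are not given: they have to be found in the camera images.
- box: Plywood tool box fixed to the table, 162 (x) x 352 (y) x 70 mm high, walls and floor 6 mm. Origin: centre of the underside; z up, y along its length. Opening, once the cover is slid away: y = -170 to +60 mm, 150 mm wide. Aluminium rails along both long sides reach 87 mm out in x, 80 mm up. The lever's bracket stands outside the -x wall at x -103, y 110 (30 x 40, 97 mm high).
- deck_edge (a point): Middle of the lower edge of the fixed plywood deck that covers the box's +y end: at x 0, y +60, z 64 mm in the box frame. The deck is 6 mm thick (top 70 mm above the table) and runs from here to the +y end wall.
- lever (a joint): Cam lever angle, rad: 0 to 0.15 at the start (locked: leans inwards over the cover, 34 degrees from upright at 0; its tongue blocks the cover), 1.2 = flipped all the way outwards, to the box's -x (free). Hinge along the box's y, at x -103, y 110 mm, 85 mm above the table. It stays where it is left; about 1.5 N at the knob moves it.
- lever_knob (a point): Centre of the red ball, 26 mm in diameter, at the end of the cam lever, 70 mm from the hinge; the shaft is a 12 mm round bar. At lever angle 0 it is at x -63, y 110, z 143 mm in the box frame; fully flipped at x -143, same height. It can be pushed over from the cover's side with shut fingers.
- cover (a joint): How far the blue cover has slid, m: 0 = shut, 0.235 = fully open at its stop. It slides to the box's +y, over the fixed deck, with about 2 N of friction, once the lever is flipped out. A 160 x 275 x 5 mm plate, top 77.5 mm above the table; open, it stands out 159 mm past the box's +y end.
- cover_handle (a point): In the cover's white handle, a bar 70 mm long along the box's x, 16 mm thick along y, standing 30 mm up from the cover (top 107.5 mm above the table); this point is on its middle line, 10 mm below its top. Shut, it is at x 0, y -50 mm in the box frame. Its axes are the box's axes.
- straightedge: Aluminium straightedge, blade 44 (x) x 300 (y) x 5 mm, with an orange grip block 16 (x) x 80 (y) x 25 mm on the middle of its top (30 mm high in all), about 160 g. Origin: centre of the underside, z up, y along it. It lies flat on the box floor (6 mm above the table), along the box within 7 degrees, 75 to 95 mm of its +y end under the fixed deck.
- grip (a point): In the grip block, over the middle of the straightedge, 20 mm above its underside (10 mm below the block's top).
- end_open (a point): Middle of the straightedge's free end (its -y end, which comes out of the box first).
- end_deck (a point): Middle of the straightedge's other end (+y), which starts under the fixed deck.
- canister: Red plastic canister with a yellow band and a lid, 104 mm in diameter, 130 mm high; origin under its centre. A bystander.
- glue: White glue bottle with orange cap, 52 mm in diameter, 110 mm high; origin under its centre. A bystander.
- tape: Green roll of tape lying flat, 100 mm in diameter, 24 mm high; origin under its centre. A bystander.

How it is judged:
On the way, in this order (a step that is already met when the one before it is completed fails the run):
1. the cam lever is flipped outwards with the cover still shut (value of joint lever above 1 rad and value of joint cover below 0.02 m), for 0.1 s.
2. the cover is slid fully open with the straightedge still lying in the box (value of joint cover above 0.22 m and height (world z) of straightedge below 0.02 m), for 0.1 s.
3. the straightedge is tilted in the gripper: its free end above the rim, its other end still under the deck (height (world z) of end_open above 0.075 m and height (world z) of end_deck below 0.064 m and y of end_deck in the frame of box above 0.06 m and contact force between the fingers and straightedge above 0.5 N), for 0.05 s.
At the end, for the whole second after the job is handed in: The straightedge is held in the gripper, still (under 30 mm/s), its middle and both ends more than 145 mm above the table, touching neither box, cover, lever nor bystanders; the lever is past 0.9 rad and the cover more than 200 mm open (height (world z) of each of end_open, end_deck, straightedge above 0.145 m and contact force between the fingers and straightedge above 1 N and contact force between straightedge and box below 0.05 N and contact force between straightedge and canister below 0.05 N and contact force between straightedge and glue below 0.05 N and linear speed of straightedge below 0.03 m/s and value of joint lever above 0.9 rad and value of joint cover above 0.2 m); the arm keeps its last pose, push and grip.
It fails at once if the canister is moved more than 30 mm (distance of canister from where it was at the start of the episode above 0.03 m).
It fails at once if the glue bottle is moved more than 30 mm (distance of glue from where it was at the start of the episode above 0.03 m).
It fails at once if the tape roll is moved more than 30 mm (distance of tape from where it was at the start of the episode above 0.03 m).
It also fails if it takes over 53 s, if anything falls off the work surface, if the arm or the gripper's body presses on something with over 40 N, if the wrist force passes 120 N, or if a joint passes its speed limit or range.

## Robot

A 6-joint arm with a two-finger parallel gripper is mounted at the origin on the work surface. World frame = base frame: x ahead of the robot, y to its left, z up, the work surface at z = 0. Lengths are in m, angles in rad, forces in N, time in s.
With the tool pointing down it reaches from about 0.4 to 0.825 m from the base axis. Payload 7 kg.
Tool frame: the origin (TCP) lies at the very end of the fingers, on their centre line; the grasp point (between the pads) lies 19 mm behind it; y points along the fingers, x is the direction in which the jaws open and shut, and the axes are right-handed (so a half turn about y gives the same grasp; the last joint's range is limited). The gripper opens to 88 mm and grips with 3 to 60 N. Pads are 19 mm wide; open, the fingers measure 130 mm over their backs; the gripper's body (78 mm by 193 mm) begins 47 mm behind the grasp point.
Start: joints at [-0.966, 0.359, 0.012, 0, -1.224, -0.288], TCP at [0.21, -0.641, 0.227] pointing down, gripper open.
Joint ranges: [-3.07, 3.07], [-1.43, 2.12], [-1.02, 1.25], [-3.03, 1.67], [-3.05, -0], [-3.03, 3.03]. Speed limits (rad/s): [2.39, 2.39, 3.01, 3.14, 3.14, 3.14].

## Interface

Orientations are given as a rotation vector (axis times angle).
In Python, from station import manip gives the robot as it stands.
- The arm moves only by the tool move_arm, never from a script. Its arguments are lists of equal length, an entry for each row: "jaw": the finger opening in m, from 0 to 0.0876; "travel": the shift along the tool's x, y, z in m, a list of three; "dr": the turn, a rotation vector about the tool's x, y, z in degrees, a list of three. A call has 1 to 20 rows; each row is the pose to reach, as a shift and turn from the pose commanded when the call began, along the tool's axes at that moment; what a row does not reach only later rows make up. A row lasts 1/10 s, in which the tool goes at most 50 mm and 8.59 degrees, less where a joint would pass 70% of its speed; a pose out of reach is approached as far as the arm can. A call with a gripper value outside its range is refused whole. The fingers move at their own pace and stop on an object; "force" is the grip in N (left out, the last holds). Time passes only in rows, so rows that repeat a pose let the fingers close. It gives the time, the measured TCP pose, the force and the opening at its end, in the units of the state.
- manip.get_state(): the state, without advancing time (a new reading comes with each control period).
- manip.capture(name): name is "scene" or "top"; returns a dict with "pixels" (480x640x3 uint8, blue, green, red), "depth" (480x640 float32, m along the optical axis (not along the pixel's ray), 0 where there is no reading), "fx", "fy", "cx", "cy" (pixels), "rvec" (rotation vector, rad) and "tvec" (3), from world to camera coordinates, as OpenCV has them. Camera axes: x right, y down, z forward; pixel columns grow to the right and rows downward; lengths in m; the calibration is good to about 2 mm. A picture is of the moment at which its call begins.
- manip.job_done(): hands the job in, once; it reports no verdict.
Trained networks look in the newest picture that a camera, given by its name, has taken for a name from the list of things; names that differ only in an ending like _2 or _b are one class to them, and where a whole thing is asked for, a point or a joint stands for the part that bears it (a point fixed in the world has none). Each returns a list of dicts, best first, with "p" (0 to 1); they miss things now and then, are a little off and sometimes report something else, mostly with a low value. They report only what shows in the picture. A call takes as long as a camera call.
- manip.find_in(name, camera): "centre" ([x, y, z] in m, in world coordinates, good to about 4 mm: the middle of the surface that is visible of it).
- manip.tip_of(name, camera): "centre" ([x, y, z] in m, in world coordinates, good to about 4 mm: a listed point, or the origin of a listed thing).
The state is a dict: "t": time; "joint_pos": joint angles; "qd": joint speeds; "joint_efforts": joint torques, N m; "eef_pos": TCP position; "ee_rot": TCP orientation; "force": force on the tool from outside, world axes, zero at the start; "wrist_torque": the same for the moment, N m; "finger_gap": finger opening in m.
Only numpy, scipy, OpenCV 4.12 (cv2) and the standard library are available. Lean on these libraries where they do the work, as an engineer would, in place of code of your own. Each camera call takes 0.05 s, during which the arm holds its last target.

## Working session

There is one attempt and no reset: what is moved stays moved. The work goes in short steps, Python scripts to look and compute and a tool call to move; the robot and the scene stay as the last step left them, time stands still between calls to the robot, and variables do not carry over. Pictures are saved under pics/ and viewed, and the job is handed in when it is done.

Besides the shell and the picture viewer there is one more tool, called after "Call:" as name(argument=value, ...) on one line, values as JSON. move_arm: Moves the arm, as the interface text tells. Its arguments: {"type":"object","properties":{"jaw":{"type":"array","items":{"type":"number"}},"travel":{"type":"array","items":{"type":"array","items":{"type":"number"}}},"dr":{"type":"array","items":{"type":"array","items":{"type":"number"}}},"force":{"type":"number"}},"required":["jaw","travel","dr"]}

```bash
ls; mkdir -p pics
cat > h.py <<'E'
import numpy as np, cv2
from scipy.spatial.transform import Rotation as R
from station import manip
def cap(name,fn):
    c=manip.capture(name); cv2.imwrite('pics/'+fn,c['pixels']); np.savez('pics/'+fn[:-4]+'.npz',**c); return c
def world(c,u,v,d=None):
    d=c['depth'][v,u] if d is None else d
    p=np.array([(u-c['cx'])/c['fx']*d,(v-c['cy'])/c['fy']*d,d])
    return R.from_rotvec(np.ravel(c['rvec'])).inv().apply(p-np.ravel(c['tvec']))
def cloud(c):
    v,u=np.mgrid[:480,:640]; d=c['depth']
    p=np.stack([(u-c['cx'])/c['fx']*d,(v-c['cy'])/c['fy']*d,d],-1)
    w=R.from_rotvec(np.ravel(c['rvec'])).inv().apply((p-np.ravel(c['tvec'])).reshape(-1,3)).reshape(480,640,3)
    w[d==0]=np.nan
    return w
E
python3 - <<'E'
from h import *
s=manip.get_state(); print(s)
print(R.from_rotvec(s['ee_rot']).as_matrix().round(3))
for n in ['scene','top']:
    cap(n,n+'0.png')
    for k in ['box','deck_edge','lever_knob','cover_handle','straightedge','grip','canister','glue','tape']:
        r=manip.tip_of(k,n); print(n,k,[(np.round(x['centre'],4).tolist(),round(x['p'],2)) for x in r[:2]])
E
```

```text
pics
{'t': 0.0, 'joint_pos': array([-9.65910070e-01,  3.59369180e-01,  1.10685510e-02, -3.78736956e-04,
       -1.22412475e+00, -2.88095434e-01]), 'qd': array([ 0.0019966 , -0.00164276,  0.00161081,  0.00152884, -0.00059418,
        0.00080141]), 'joint_efforts': array([ 2.50460238e-03, -5.82711482e+01,  2.93062466e+01,  6.99718729e+00,
        6.91790512e-03, -9.12208907e-05]), 'eef_pos': array([ 0.21009758, -0.64094389,  0.22563322]), 'ee_rot': array([-1.04090611, -1.43897777,  1.43741936]), 'force': array([-0.67066688, -0.61184487,  0.02188202]), 'wrist_torque': array([-0.00503446,  0.05922939,  0.01832441]), 'finger_gap': 0.08741891179286669}
[[-0.311 -0.001 -0.95 ]
 [ 0.95   0.002 -0.311]
 [ 0.002 -1.     0.   ]]
scene box [([0.5769, -0.0163, -0.003], 0.58)]
scene deck_edge []
scene lever_knob [([0.4945, 0.08, 0.1442], 0.6)]
scene cover_handle [([0.5895, -0.0653, 0.0944], 0.77)]
scene straightedge []
scene grip []
scene canister [([0.7256, 0.1216, -0.0019], 0.86)]
scene glue [([0.7532, -0.0893, 0.0001], 0.74)]
scene tape [([0.6851, -0.3153, -0.0008], 0.96)]
top box [([0.5768, -0.0135, -0.0023], 0.66)]
top deck_edge []
top lever_knob []
top cover_handle [([0.5919, -0.0658, 0.0953], 0.66), ([0.7531, -0.0888, -0.0023], 0.24)]
top straightedge []
top grip []
top canister [([0.7253, 0.1245, 0.002], 0.68)]
top glue [([0.7528, -0.0895, -0.0067], 0.62)]
top tape [([0.6862, -0.3159, -0.0033], 0.82)]
```

View pics/scene0.png

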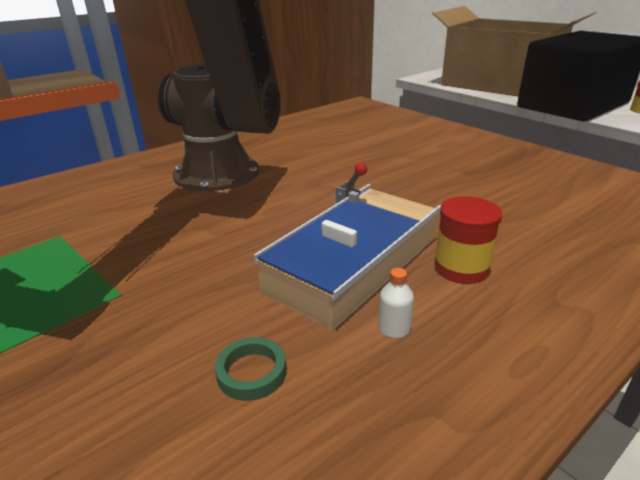

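View pics/top0.png

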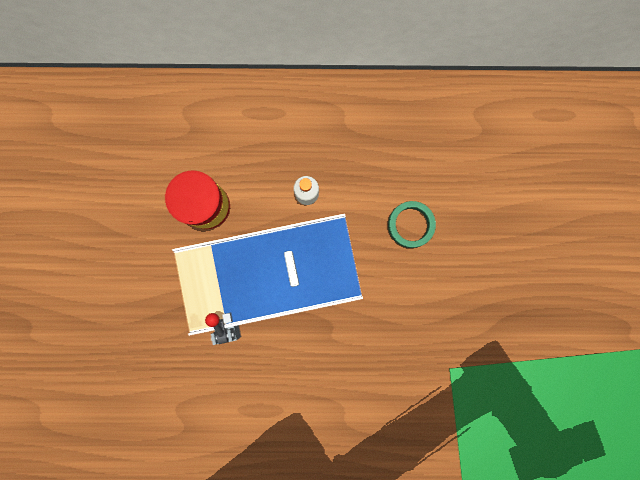

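Run:
```python
from h import *
for n in ['scene0','top0']:
    c=dict(np.load(f'pics/{n}.npz')); w=cloud(c); px=c['pixels'].astype(int)
    B,G,Rr=px[...,0],px[...,1],px[...,2]
    print(n,'cam pos',R.from_rotvec(np.ravel(c['rvec'])).inv().apply(-np.ravel(c['tvec'])))
    m=(B>Rr+50)&(B>G+20)&(abs(w[...,2]-0.0775)<0.006)
    p=w[m][:,:2]; print(m.sum()); r=cv2.minAreaRect(p.astype(np.float32)); print('cover rect',r, cv2.boxPoints(r).round(4).tolist())
    print('z med',np.median(w[m][:,2]))
    m=(abs(w[...,2]-0.1075)<0.005)&(px.min(-1)>150)&(abs(w[...,0]-.59)<.08)&(abs(w[...,1]+.065)<.06)
    r=cv2.minAreaRect(w[m][:,:2].astype(np.float32)); print('handle',m.sum(),r,np.median(w[m],axis=0))
    m=(Rr>G+70)&(Rr>B+70)&(w[...,2]>0.12)&(w[...,0]<.6)&(w[...,1]>0)
    if m.sum(): print('knob',m.sum(),np.median(w[m],axis=0),w[m].min(0),w[m].max(0))
```

```text
scene0 cam pos [ 1.12223897 -0.52923119  0.51632634]
6692
cover rect ((-0.3646852970123291, 0.030601024627685547), (2.1034390926361084, 0.5158572196960449), 1.712958812713623) [[-1.4235999584197998, 0.25699999928474426], [-1.4082000255584717, -0.25870001316070557], [0.6942999958992004, -0.19580000638961792], [0.6789000034332275, 0.3199000060558319]]
z med 0.07859774020924745
handle 222 ((0.5904040932655334, -0.0639340952038765), (0.067458376288414, 0.016055990010499954), 9.726285934448242) [ 0.59360013 -0.06523878  0.10766654]
knob 102 [0.49938475 0.0747546  0.1503335 ] [0.48620773 0.06647238 0.12798082] [0.5584274  1.29538498 0.15796158]
top0 cam pos [ 0.5745673  -0.12073265  1.05582068]
10512
cover rect ((0.585709810256958, -0.049432992935180664), (0.16014763712882996, 0.2746860086917877), 12.042109489440918) [[0.47870001196861267, 0.0681999996304512], [0.5360999703407288, -0.2004999965429306], [0.6927000284194946, -0.16699999570846558], [0.6353999972343445, 0.10159999877214432]]
z med 0.0777194542305247
handle 266 ((0.588880181312561, -0.061853960156440735), (0.06837054342031479, 0.015451132319867611), 11.755309104919434) [ 0.58894456 -0.061916    0.10719755]
knob 149 [0.49301909 0.07958642 0.15263616] [0.48089549 0.06887458 0.14399406] [0.50486717 0.09317579 0.15935196]
```

The top view shows the lever knob at about (212,320) px, the white handle at (291,268) and the deck at the left end of the box, so box +y is about world +y. The cover rectangle and handle give a yaw of about 12° and an origin of about (0.5785, -0.013). The predicted knob position matches the measured one to within 2 mm.

```bash
cat >> h.py <<'E'
YAW=np.deg2rad(12.0); O=np.array([0.5785,-0.0130,0])
RB=R.from_euler('z',YAW)
def b2w(p): return O+RB.apply(p)
def w2b(p): return RB.inv().apply(np.asarray(p)-O)
def go(pos,xang,lean=0):
    """target TCP world pos; tool x at world angle xang deg, pointing down; lean: rotation about tool x(deg) after. prints travel, dr"""
    s=manip.get_state(); Rn=R.from_rotvec(s['ee_rot'])
    a=np.deg2rad(xang); x=np.array([np.cos(a),np.sin(a),0]); y=np.array([0,0,-1.]); z=np.cross(x,y)
    Rt=R.from_matrix(np.stack([x,y,z],1))*R.from_rotvec([np.deg2rad(lean),0,0])
    print('travel',Rn.inv().apply(np.asarray(pos)-s['eef_pos']).round(4),'dr',np.rad2deg((Rn.inv()*Rt).as_rotvec()).round(2),'now',s['eef_pos'].round(4), 'box',w2b(s['eef_pos']).round(4),'t',s['t'],'q',s['joint_pos'].round(2))
E
python3 - <<'E'
from h import *
go(b2w([-.020,.110,.200]),102)
E
```

```text
travel [ 0.594   0.0266 -0.5376] dr [ 0.    6.15 -0.  ] now [ 0.2103 -0.6414  0.2266] box [-0.4908 -0.5381  0.2266] t 1.0 q [-0.97  0.36  0.01 -0.   -1.22 -0.29]
```

Call:
move_arm(jaw=[0, 0, 0, 0, 0, 0, 0, 0, 0, 0, 0, 0, 0, 0, 0, 0, 0, 0, 0, 0], travel=[[0.594, 0.027, -0.538], [0.594, 0.027, -0.538], [0.594, 0.027, -0.538], [0.594, 0.027, -0.538], [0.594, 0.027, -0.538], [0.594, 0.027, -0.538], [0.594, 0.027, -0.538], [0.594, 0.027, -0.538], [0.594, 0.027, -0.538], [0.594, 0.027, -0.538], [0.594, 0.027, -0.538], [0.594, 0.027, -0.538], [0.594, 0.027, -0.538], [0.594, 0.027, -0.538], [0.594, 0.027, -0.538], [0.594, 0.027, -0.538], [0.594, 0.027, -0.538], [0.594, 0.027, -0.538], [0.594, 0.027, -0.538], [0.594, 0.027, -0.538]], dr=[[0, 6, 0], [0, 6, 0], [0, 6, 0], [0, 6, 0], [0, 6, 0], [0, 6, 0], [0, 6, 0], [0, 6, 0], [0, 6, 0], [0, 6, 0], [0, 6, 0], [0, 6, 0], [0, 6, 0], [0, 6, 0], [0, 6, 0], [0, 6, 0], [0, 6, 0], [0, 6, 0], [0, 6, 0], [0, 6, 0]])

```text
t: 3.0
eef_pos: [0.5361, 0.0897, 0.1998]
ee_rot: [-1.102, -1.363, 1.363]
force: [0.7, 0.3, -0.4]
finger_gap: 0.0005
```

Run:
```python
from h import *
go(b2w([-.020,.110,.132]),102)
cap('scene','s1.png')
```

```text
travel [ 0.0008  0.0678 -0.0001] dr [0.02 0.09 0.01] now [0.5361 0.0897 0.1998] box [-0.0201  0.1092  0.1998] t 3.0 q [ 0.53  0.16 -0.32 -0.   -1.09 -1.89]
```

View pics/s1.png

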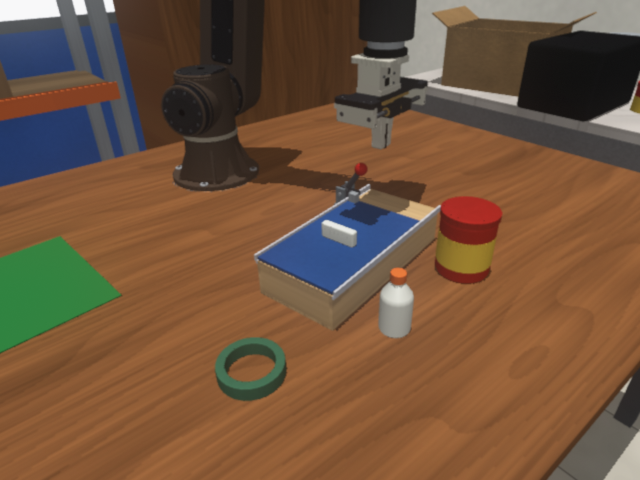

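The gripper hangs above the lever at about (382,130) px, and its body is wide along tool x. Next it goes down and pushes along tool +z, which is box -x.

Call:
move_arm(jaw=[0, 0, 0, 0, 0, 0, 0, 0, 0, 0, 0, 0, 0, 0], travel=[[0, 0.035, 0], [0, 0.068, 0], [0, 0.068, 0], [0, 0.068, 0.01], [0, 0.068, 0.02], [0, 0.068, 0.03], [0, 0.068, 0.04], [0, 0.068, 0.05], [0, 0.068, 0.06], [0, 0.068, 0.07], [0, 0.068, 0.08], [0, 0.068, 0.09], [0, 0.068, 0.095], [0, 0.068, 0.095]], dr=[[0, 0, 0], [0, 0, 0], [0, 0, 0], [0, 0, 0], [0, 0, 0], [0, 0, 0], [0, 0, 0], [0, 0, 0], [0, 0, 0], [0, 0, 0], [0, 0, 0], [0, 0, 0], [0, 0, 0], [0, 0, 0]])

```text
t: 4.45
eef_pos: [0.4426, 0.0704, 0.1315]
ee_rot: [-1.101, -1.363, 1.364]
force: [0.2, 0.1, -0.3]
finger_gap: 0.0006
```

Run:
```python
from h import *
go(b2w([-.020,.110,.132]),102); print(manip.get_state()['force'])
c=cap('scene','s2.png'); print(manip.tip_of('lever_knob','scene'))
print(w2b(manip.tip_of('lever_knob','scene')[0]['centre']))
cv2.imwrite('pics/s2z.png',cv2.resize(c['pixels'][80:280,250:500],None,fx=3,fy=3))
```

```text
travel [-0.0001 -0.0005 -0.0956] dr [-0.03  0.16  0.  ] now [0.4426 0.0704 0.1315] box [-0.1156  0.1098  0.1315] t 4.45 q [ 0.6   0.07 -0.6  -0.   -0.9  -1.96]
[ 0.17892523  0.10677126 -0.29895661]
[{'centre': [0.4174, 0.0662, 0.147], 'p': 0.77}]
[-0.14111297  0.11096386  0.147     ]
```

View pics/s2z.png

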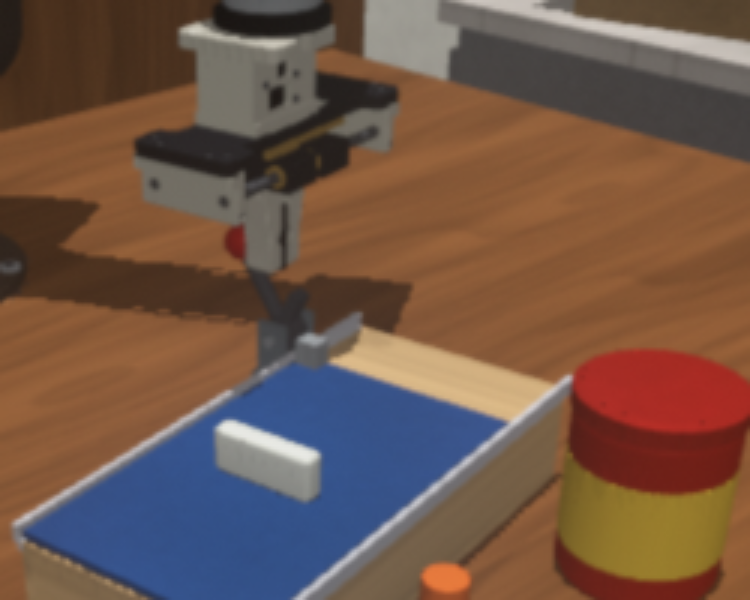

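The knob has gone over and sits at box x of about -141 mm (red ball at about (238,243) in the crop). I'll push a few mm more until the stop is felt.

Call:
move_arm(jaw=[0, 0, 0], travel=[[0, 0, 0.003], [0, 0, 0.006], [0, 0, 0.006]], dr=[[0, 0, 0], [0, 0, 0], [0, 0, 0]])

```text
t: 4.9
eef_pos: [0.4388, 0.0699, 0.132]
ee_rot: [-1.103, -1.366, 1.362]
force: [4.6, -0.1, -1.5]
finger_gap: 0.0003
```

The stop is felt at 4.6 N. I back off, turn 90° and come in behind the handle.

Call:
move_arm(jaw=[0, 0, 0, 0, 0, 0, 0, 0, 0, 0, 0, 0, 0, 0, 0, 0], travel=[[0, 0, -0.03], [0, -0.04, -0.05], [-0.05, -0.07, -0.07], [-0.1, -0.07, -0.1], [-0.15, -0.07, -0.118], [-0.2, -0.07, -0.118], [-0.2, -0.07, -0.118], [-0.2, -0.07, -0.118], [-0.2, -0.07, -0.118], [-0.2, -0.07, -0.118], [-0.2, -0.07, -0.118], [-0.2, -0.07, -0.118], [-0.2, -0.07, -0.118], [-0.2, -0.03, -0.118], [-0.2, 0.01, -0.118], [-0.2, 0.01, -0.118]], dr=[[0, 0, 0], [0, 0, 0], [0, -90, 0], [0, -90, 0], [0, -90, 0], [0, -90, 0], [0, -90, 0], [0, -90, 0], [0, -90, 0], [0, -90, 0], [0, -90, 0], [0, -90, 0], [0, -90, 0], [0, -90, 0], [0, -90, 0], [0, -90, 0]])

```text
t: 6.5
eef_pos: [0.5907, -0.1013, 0.1161]
ee_rot: [-0.235, 2.116, -2.114]
force: [-0.9, 0.3, -0.6]
finger_gap: 0.0006
```

Run:
```python
from h import *
go(b2w([0,-.085,.087]),192); 
for n in ['scene','top']:
  c=cap(n,n+'3.png')
  for k in ['lever_knob','cover_handle']:
    r=manip.tip_of(k,n); print(n,k,[w2b(x['centre']).round(3) for x in r])
```

```text
travel [-0.0067  0.029  -0.0039] dr [0.13 0.07 0.6 ] now [ 0.5907 -0.1013  0.1161] box [-0.0064 -0.089   0.1161] t 6.5 q [ 0.15  0.33 -0.29 -0.   -0.95  0.06]
scene lever_knob []
scene cover_handle [array([-0.   , -0.051,  0.095])]
top lever_knob [array([-0.141,  0.108,  0.142])]
top cover_handle []
```

View pics/scene3.png

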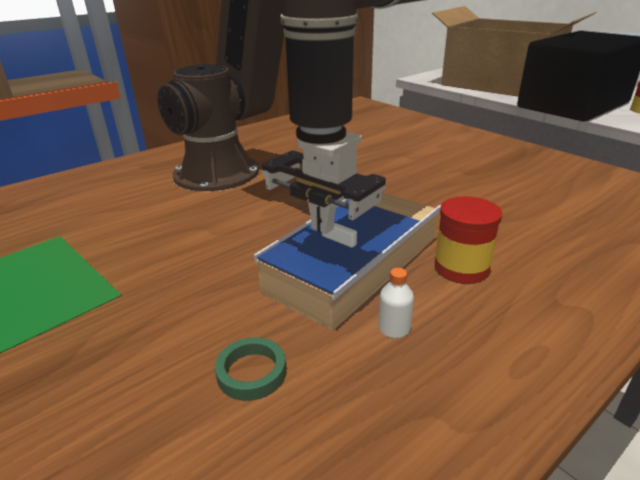

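The scene shows the fingers behind the white handle at about (340,235), and the lever is still out (knob at box x -141). Next I go down and push along tool -z.

Call:
move_arm(jaw=[0, 0, 0, 0, 0, 0, 0, 0, 0, 0, 0, 0, 0, 0, 0, 0, 0, 0], travel=[[-0.006, 0.028, 0], [-0.006, 0.028, 0], [-0.006, 0.028, -0.01], [-0.006, 0.028, -0.02], [-0.006, 0.028, -0.035], [-0.006, 0.028, -0.05], [-0.006, 0.028, -0.07], [-0.006, 0.028, -0.09], [-0.006, 0.028, -0.11], [-0.006, 0.028, -0.13], [-0.006, 0.028, -0.15], [-0.006, 0.028, -0.17], [-0.006, 0.028, -0.19], [-0.006, 0.028, -0.21], [-0.006, 0.028, -0.225], [-0.006, 0.028, -0.24], [-0.006, 0.028, -0.25], [-0.006, 0.028, -0.25]], dr=[[0, 0, 0], [0, 0, 0], [0, 0, 0], [0, 0, 0], [0, 0, 0], [0, 0, 0], [0, 0, 0], [0, 0, 0], [0, 0, 0], [0, 0, 0], [0, 0, 0], [0, 0, 0], [0, 0, 0], [0, 0, 0], [0, 0, 0], [0, 0, 0], [0, 0, 0], [0, 0, 0]])

```text
t: 8.6
eef_pos: [0.5478, 0.1457, 0.0934]
ee_rot: [-0.226, 2.109, -2.109]
force: [0.2, 0.9, -0.5]
finger_gap: 0.0004
```

Run:
```python
from h import *
go(b2w([0,.167,.087]),192); 
for n in ['scene','top']:
  c=cap(n,n+'4.png')
  for k in ['lever_knob','cover_handle','grip','straightedge']:
    r=manip.tip_of(k,n); print(n,k,[(w2b(x['centre']).round(3),round(x['p'],2)) for x in r])
```

```text
travel [ 0.0029  0.0064 -0.0054] dr [0.02 0.22 0.02] now [0.5478 0.1457 0.0934] box [0.0029 0.1616 0.0934] t 8.6 q [ 0.6   0.31 -0.4  -0.   -0.86 -0.39]
scene lever_knob [(array([-0.142,  0.113,  0.146]), 0.89)]
scene cover_handle [(array([0.   , 0.182, 0.094]), 0.65)]
scene grip [(array([-0.005, -0.007,  0.027]), 0.79), (array([-0.   , -0.002, -0.002]), 0.62)]
scene straightedge [(array([-0.008,  0.001,  0.002]), 0.73)]
top lever_knob [(array([-0.144,  0.112,  0.14 ]), 0.6)]
top cover_handle []
top grip [(array([-0.003, -0.004,  0.029]), 0.68)]
top straightedge [(array([-0.009, -0.004,  0.001]), 0.75)]
```

View pics/scene4.png

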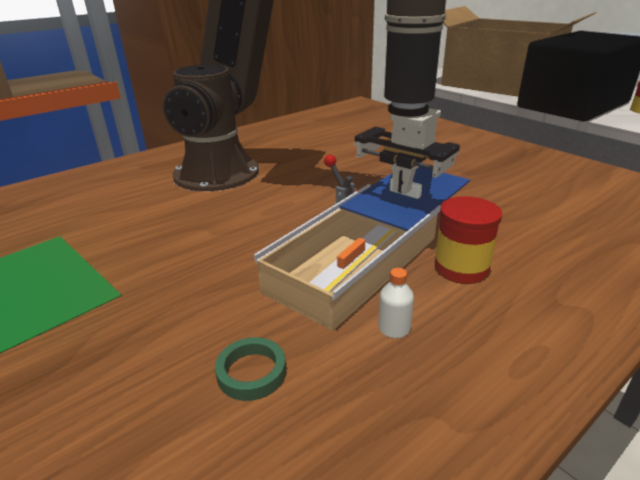

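View pics/top4.png

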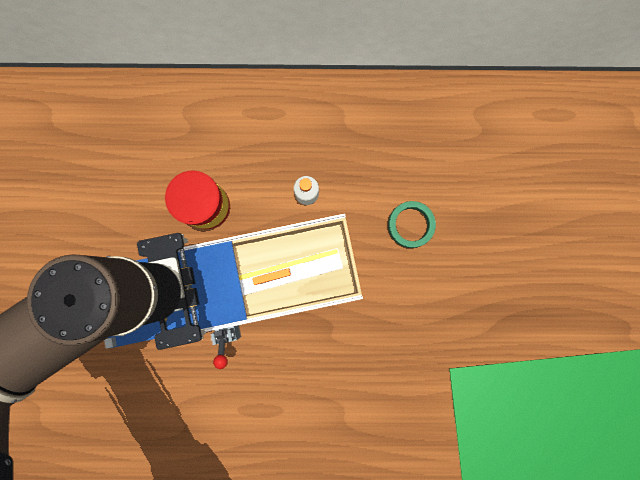

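The cover is nearly open (handle at box y of about 0.182). The straightedge with its orange grip shows at (272,276) in the top view. I'll push the last few mm to the stop.

Call:
move_arm(jaw=[0, 0, 0, 0], travel=[[0, 0, -0.004], [0, 0, -0.008], [0, 0, -0.01], [0, 0, -0.01]], dr=[[0, 0, 0], [0, 0, 0], [0, 0, 0], [0, 0, 0]])

```text
t: 9.5
eef_pos: [0.5471, 0.1491, 0.0936]
ee_rot: [-0.226, 2.102, -2.118]
force: [12.9, -26.4, -2.2]
finger_gap: 0.0003
```

Run:
```python
from h import *
for n in ['scene4','top4']:
    c=dict(np.load(f'pics/{n}.npz')); w=cloud(c); px=c['pixels'].astype(int)
    B,G,Rr=px[...,0],px[...,1],px[...,2]
    b=((w.reshape(-1,3)-O)@RB.as_matrix()).reshape(480,640,3)
    ins=(abs(b[...,0])<.07)&(b[...,1]>-.165)&(b[...,1]<.055)
    m=ins&(Rr>G+60)&(G>B+20)&(abs(b[...,2]-.036)<.006)&(Rr>180)
    if n=='top4': m&=(Rr-B>130)
    p=b[m]; print(n,m.sum(),np.median(p,0)); print(cv2.minAreaRect(p[:,:2].astype(np.float32)))
    m2=ins&(px.min(-1)>190)&(b[...,2]<.02)
    p=b[m2]; print('blade',m2.sum(),cv2.minAreaRect(p[:,:2].astype(np.float32)),np.median(p,0))
c=cv2.imread('pics/top4.png'); cv2.imwrite('pics/t4z.png',cv2.resize(c[200:320,220:380],None,fx=5,fy=5))
```

```text
scene4 191 [-0.00477628 -0.00674326  0.03711175]
((-0.005687212571501732, -0.004058219492435455), (0.016581622883677483, 0.07816475629806519), 2.7547876834869385)
blade 404 ((-0.008472295477986336, -0.028402872383594513), (0.03343695402145386, 0.16601413488388062), 2.3508517742156982) [-0.00695436 -0.07553205  0.01215078]
top4 95 [-0.00522377  0.00568988  0.03575302]
((-0.006214180961251259, -0.002163402736186981), (0.01525427121669054, 0.07906969636678696), 3.6376538276672363)
blade 2413 ((-0.004613321274518967, -0.05499323457479477), (0.21988540887832642, 0.1308835744857788), 89.8986587524414) [ 0.00507297 -0.06094799  0.00880975]
```

View pics/t4z.png

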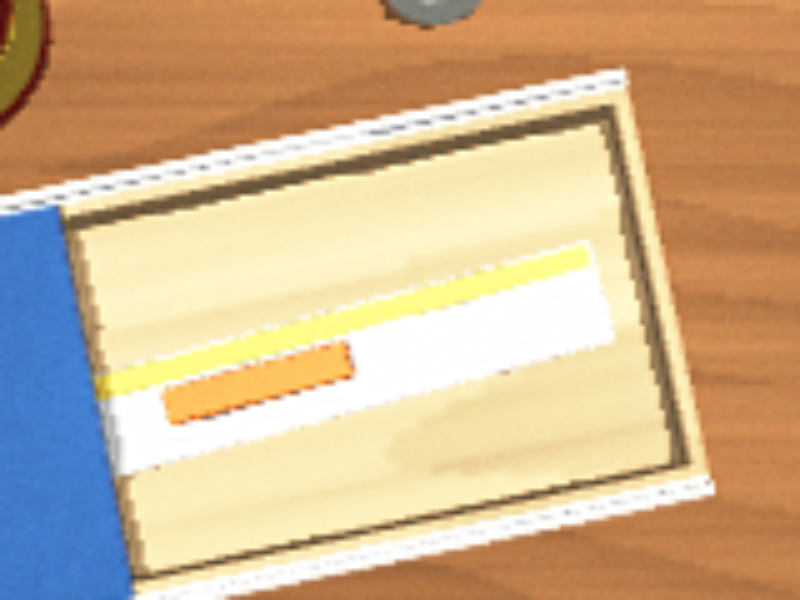

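The stop was hit (about 29 N horizontal, with the cover square against it). The grip block is at box (-6,-3) mm, turned +2.8° from the box. I'll move above it with the jaw part open.

Call:
move_arm(jaw=[0, 0, 0.05, 0.05, 0.05, 0.05, 0.05, 0.05, 0.05, 0.05], travel=[[0, 0, 0.01], [0, 0, 0.02], [0.005, -0.04, 0.06], [0.009, -0.06, 0.1], [0.009, -0.06, 0.14], [0.009, -0.06, 0.17], [0.009, -0.06, 0.17], [0.009, -0.06, 0.17], [0.009, -0.06, 0.17], [0.009, -0.06, 0.17]], dr=[[0, 0, 0], [0, 0, 0], [0, -3, 0], [0, -3, 0], [0, -3, 0], [0, -3, 0], [0, -3, 0], [0, -3, 0], [0, -3, 0], [0, -3, 0]])

```text
t: 10.5
eef_pos: [0.5732, -0.013, 0.1536]
ee_rot: [-0.278, 2.08, -2.079]
force: [0.1, -0.1, -1.1]
finger_gap: 0.0495
```

Run:
```python
from h import *
go(b2w([-.006,-.003,.019]),194.8)
c=cap('scene','s5.png')
for k in ['cover_handle','grip','straightedge','lever_knob']:
    r=manip.tip_of(k,'scene'); print(k,[(w2b(x['centre']).round(3),round(x['p'],2)) for x in r])
cv2.imwrite('pics/s5z.png',cv2.resize(c['pixels'][100:320,240:500],None,fx=3,fy=3)[:600])
```

```text
travel [0.0011 0.1346 0.0041] dr [ 0.01  0.43 -0.01] now [ 0.5732 -0.013   0.1536] box [-0.0051  0.0011  0.1536] t 10.5 q [ 0.32  0.25 -0.32 -0.   -1.   -0.05]
cover_handle [(array([0.   , 0.184, 0.098]), 0.89)]
grip [(array([-0.006, -0.007,  0.027]), 0.84)]
straightedge [(array([-0.009, -0.004,  0.004]), 0.73)]
lever_knob [(array([-0.141,  0.11 ,  0.145]), 0.57)]
```

View pics/s5z.png

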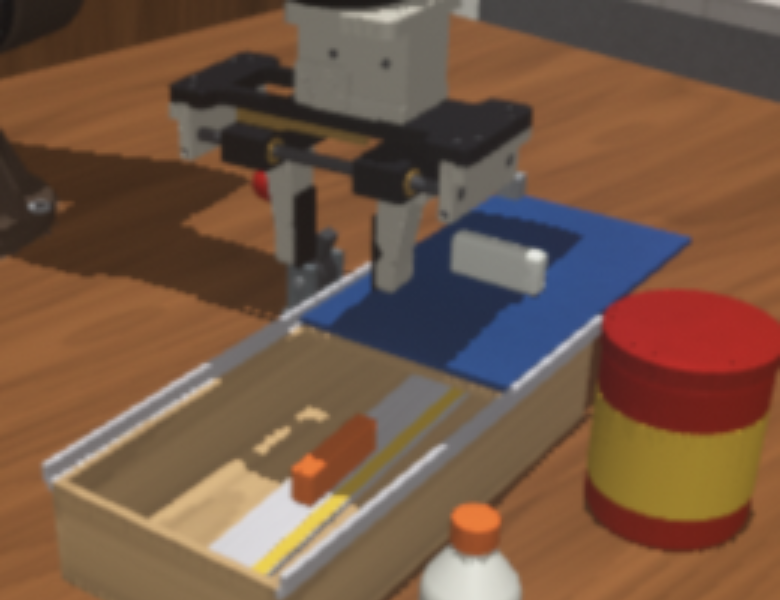

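Call:
move_arm(jaw=[0.05, 0.05, 0.05, 0.05, 0.05, 0.05, 0.05, 0.05], travel=[[0.001, 0, 0.005], [0.001, 0.04, 0.005], [0.001, 0.08, 0.005], [0.001, 0.105, 0.005], [0.001, 0.12, 0.005], [0.001, 0.13, 0.005], [0.001, 0.134, 0.005], [0.001, 0.134, 0.005]], dr=[[0, 0, 0], [0, 0, 0], [0, 0, 0], [0, 0, 0], [0, 0, 0], [0, 0, 0], [0, 0, 0], [0, 0, 0]])

```text
t: 11.55
eef_pos: [0.5737, -0.0191, 0.0196]
ee_rot: [-0.277, 2.08, -2.08]
force: [0.4, -0.5, 0.4]
finger_gap: 0.0499
```

Run:
```python
from h import *
go(b2w([-.006,-.003,.019]),194.8)
c=cap('scene','s6.png')
cv2.imwrite('pics/s6z.png',cv2.resize(c['pixels'][150:350,240:500],None,fx=3,fy=3))
```

```text
travel [-0.      0.0006 -0.002 ] dr [-0.    0.35  0.01] now [ 0.5737 -0.0191  0.0196] box [-0.0059 -0.005   0.0196] t 11.55 q [ 0.31  0.41 -0.45  0.   -0.71 -0.04]
```

View pics/s6z.png

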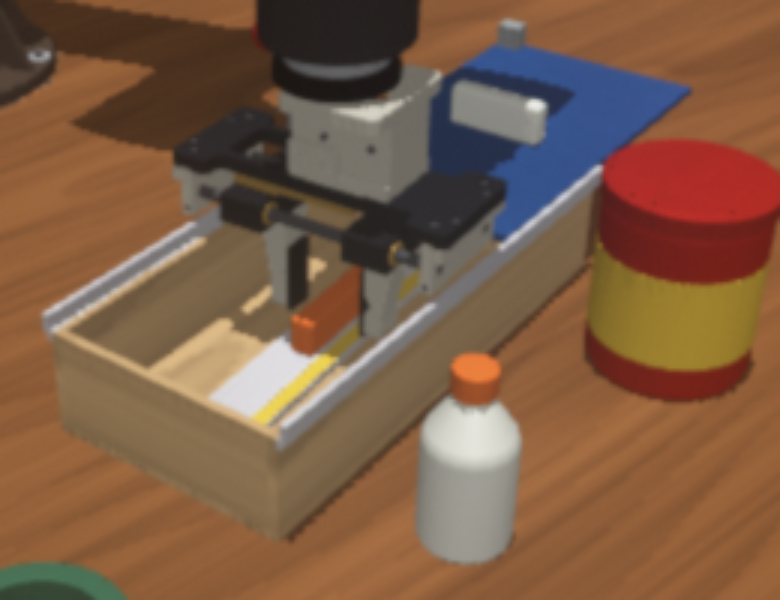

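The fingers straddle the orange block (crop (330,300)) with no contact force. I'll close.

Call:
move_arm(jaw=[0.005, 0.005, 0.005, 0.005, 0.005, 0.005, 0.005], travel=[[0, 0, 0], [0, 0, 0], [0, 0, 0], [0, 0, 0], [0, 0, 0], [0, 0, 0], [0, 0, 0]], dr=[[0, 0, 0], [0, 0, 0], [0, 0, 0], [0, 0, 0], [0, 0, 0], [0, 0, 0], [0, 0, 0]], force=45)

```text
t: 12.3
eef_pos: [0.5737, -0.019, 0.0197]
ee_rot: [-0.277, 2.08, -2.08]
force: [-1.9, 0.7, 2.3]
finger_gap: 0.0156
```

Gripped at a gap of 15.6 mm, which matches the block. Next I tilt the free end up, pivoting about the far end with a small lift.

Call:
move_arm(jaw=[0.005, 0.005, 0.005, 0.005, 0.005, 0.005, 0.005, 0.005, 0.005, 0.005, 0.005, 0.005], travel=[[0, -0.003, 0], [0, -0.006, 0], [0, -0.0125, -0.001], [0, -0.019, -0.002], [0, -0.0255, -0.0035], [0, -0.032, -0.005], [0, -0.038, -0.0065], [0, -0.044, -0.0085], [0, -0.0515, -0.0115], [0, -0.0515, -0.0115], [0, -0.0515, -0.0115], [0, -0.0515, -0.0115]], dr=[[0, 0, 0], [0, 0, 0], [2.5, 0, 0], [5, 0, 0], [7.5, 0, 0], [10, 0, 0], [12.5, 0, 0], [15, 0, 0], [18, 0, 0], [18, 0, 0], [18, 0, 0], [18, 0, 0]])

```text
t: 13.5
eef_pos: [0.5706, -0.0081, 0.0709]
ee_rot: [-0.228, 1.717, -2.361]
force: [-0.6, -1.0, -2.3]
finger_gap: 0.0153
```

Run:
```python
from h import *
s=manip.get_state(); print(s['force'],w2b(s['eef_pos']),s['joint_pos'].round(2),s['finger_gap'])
print((RB.inv()*R.from_rotvec(s['ee_rot'])).as_matrix().round(3))
for n in ['scene','top']:
  c=cap(n,n+'7.png')
  for k in ['end_open','end_deck','grip','straightedge']:
    r=manip.tip_of(k,n); print(n,k,[(w2b(x['centre']).round(3),round(x['p'],2)) for x in r])
c=cv2.imread('pics/scene7.png');cv2.imwrite('pics/s7z.png',cv2.resize(c[150:350,240:500],None,fx=3,fy=3))
```

```text
[-0.63712539 -0.9874912  -2.28908894] [-0.00675113  0.00647327  0.07088275] [ 0.51  0.33 -0.66  0.47 -0.72 -0.62] 0.015315227475148012
[[-0.999  0.017  0.052]
 [-0.054 -0.308 -0.95 ]
 [ 0.    -0.951  0.308]]
scene end_open [(array([ 0.004, -0.136,  0.106]), 0.84), (array([0.173, 0.104, 0.001]), 0.53)]
scene end_deck [(array([-0.014,  0.146,  0.012]), 0.64)]
scene grip [(array([-0.007,  0.01 ,  0.083]), 0.77)]
scene straightedge [(array([-0.01 ,  0.006,  0.06 ]), 0.7)]
top end_open [(array([ 0.   , -0.139,  0.107]), 0.68)]
top end_deck []
top grip [(array([-0.005,  0.014,  0.074]), 0.86)]
top straightedge [(array([-0.006,  0.007,  0.055]), 0.84)]
```

View pics/s7z.png

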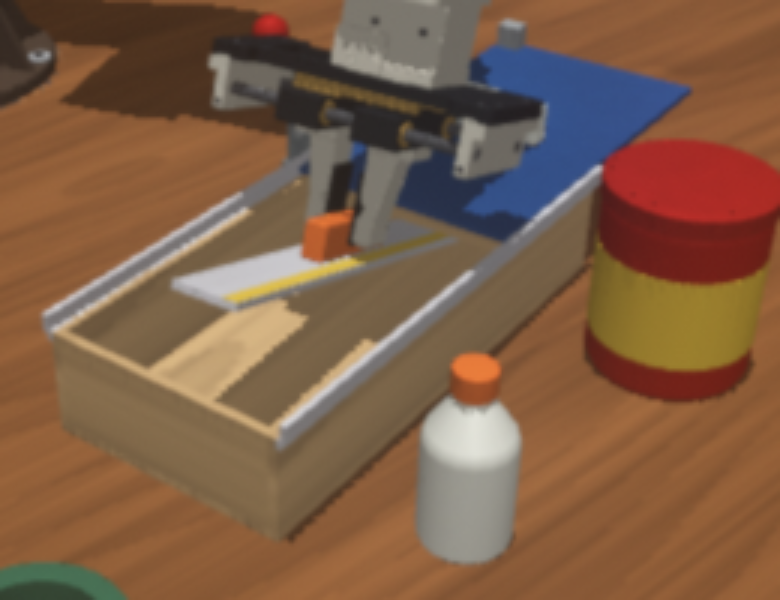

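The tilt came out as planned: the free end is at z 0.106, and the far end at z 0.012 and box y 0.146, under the deck. Next I draw it out along the blade (tool +z) and then lift straight up.

Call:
move_arm(jaw=[0.005, 0.005, 0.005, 0.005, 0.005, 0.005, 0.005, 0.005, 0.005, 0.005, 0.005], travel=[[0, 0, 0.005], [0, 0, 0.015], [0, 0, 0.03], [0, 0, 0.045], [0, 0, 0.06], [0, 0, 0.08], [0, 0, 0.1], [0, 0, 0.115], [0, 0, 0.125], [0, 0, 0.13], [0, 0, 0.13]], dr=[[0, 0, 0], [0, 0, 0], [0, 0, 0], [0, 0, 0], [0, 0, 0], [0, 0, 0], [0, 0, 0], [0, 0, 0], [0, 0, 0], [0, 0, 0], [0, 0, 0]])

```text
t: 15.1
eef_pos: [0.6029, -0.128, 0.1114]
ee_rot: [-0.227, 1.716, -2.362]
force: [-0.1, -0.7, -2.9]
finger_gap: 0.0158
```

Run:
```python
from h import *
s=manip.get_state(); print(s['force'],w2b(s['eef_pos']),s['joint_pos'].round(2),s['finger_gap'])
for n in ['scene']:
  c=cap(n,n+'8.png')
  for k in ['end_open','end_deck','grip','straightedge']:
    r=manip.tip_of(k,n); print(n,k,[(w2b(x['centre']).round(3),round(x['p'],2)) for x in r])
```

```text
[-0.119229   -0.73926928 -2.90043109] [-4.31126762e-06 -1.17578642e-01  1.11387139e-01] [ 0.28  0.31 -0.57  0.47 -0.76 -0.37] 0.015766462823290257
scene end_open [(array([ 0.014, -0.26 ,  0.148]), 0.9), (array([-0.003, -0.115,  0.098]), 0.67)]
scene end_deck [(array([-0.006,  0.025,  0.05 ]), 0.86)]
scene grip [(array([-0.001, -0.118,  0.117]), 0.86)]
scene straightedge [(array([-0.002, -0.117,  0.099]), 0.6)]
```

View pics/scene8.png

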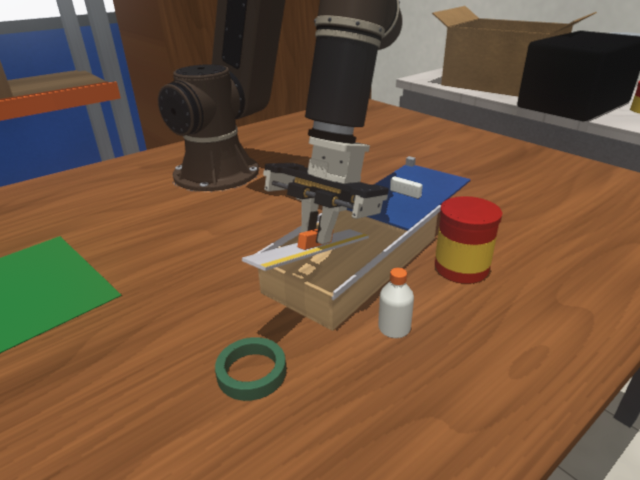

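The straightedge is clear of the deck (far end at box y 0.025). I'll lift it straight up 0.16 m.

Call:
move_arm(jaw=[0.005, 0.005, 0.005, 0.005, 0.005, 0.005, 0.005, 0.005, 0.005, 0.005, 0.005, 0.005, 0.005, 0.005], travel=[[0, -0.01, 0.003], [0, -0.024, 0.008], [0, -0.038, 0.012], [0, -0.057, 0.018], [0, -0.076, 0.025], [0, -0.095, 0.031], [0, -0.114, 0.037], [0, -0.133, 0.043], [0, -0.145, 0.047], [0, -0.152, 0.049], [0, -0.152, 0.049], [0, -0.152, 0.049], [0, -0.152, 0.049], [0, -0.152, 0.049]], dr=[[0, 0, 0], [0, 0, 0], [0, 0, 0], [0, 0, 0], [0, 0, 0], [0, 0, 0], [0, 0, 0], [0, 0, 0], [0, 0, 0], [0, 0, 0], [0, 0, 0], [0, 0, 0], [0, 0, 0], [0, 0, 0]])

```text
t: 16.75
eef_pos: [0.6025, -0.127, 0.27]
ee_rot: [-0.23, 1.716, -2.362]
force: [-0.0, -0.0, -1.4]
finger_gap: 0.0158
```

Run:
```python
from h import *
s=manip.get_state(); print(s['force'],w2b(s['eef_pos']),s['qd'].round(3),s['finger_gap'],s['t'])
for n in ['scene','top']:
  c=cap(n,n+'9.png')
  for k in ['end_open','end_deck','straightedge','cover_handle','lever_knob']:
    r=manip.tip_of(k,n); print(n,k,[(w2b(x['centre']).round(3),round(x['p'],2)) for x in r])
  for k in ['canister','glue','tape']:
    r=manip.tip_of(k,n); print(n,k,[(np.round(x['centre'],3),round(x['p'],2)) for x in r])
```

```text
[-0.01377151 -0.00661719 -1.37903504] [-2.13798033e-04 -1.16461604e-01  2.70029527e-01] [-0.002 -0.001  0.005  0.002 -0.002  0.001] 0.015828437510830004 16.75
scene end_open []
scene end_deck [(array([-0.007,  0.025,  0.211]), 0.94), (array([ 0.174,  0.104, -0.   ]), 0.18)]
scene straightedge [(array([-0.002, -0.121,  0.257]), 0.56)]
scene cover_handle [(array([-0.001,  0.184,  0.098]), 0.63), (array([0.001, 0.062, 0.068]), 0.26)]
scene lever_knob [(array([-0.141,  0.109,  0.147]), 0.85), (array([ 0.157, -0.111, -0.001]), 0.43)]
scene canister [(array([ 0.726,  0.124, -0.001]), 0.65)]
scene glue [(array([ 0.754, -0.091,  0.002]), 0.65)]
scene tape [(array([ 0.686, -0.316, -0.003]), 0.78)]
top end_open [(array([ 0.01 , -0.261,  0.307]), 0.9), (array([0.17 , 0.105, 0.001]), 0.58)]
top end_deck []
top straightedge [(array([-0.003, -0.119,  0.252]), 0.98)]
top cover_handle [(array([ 0.01 , -0.261,  0.309]), 0.74), (array([ 0.003, -0.111,  0.276]), 0.73)]
top lever_knob [(array([-0.145,  0.112,  0.141]), 0.55)]
top canister [(array([0.724, 0.125, 0.001]), 0.59), (array([ 0.603, -0.121,  0.277]), 0.59)]
top glue [(array([ 0.756, -0.09 , -0.004]), 0.83)]
top tape [(array([ 0.686, -0.312, -0.003]), 0.74)]
```

View pics/scene9.png

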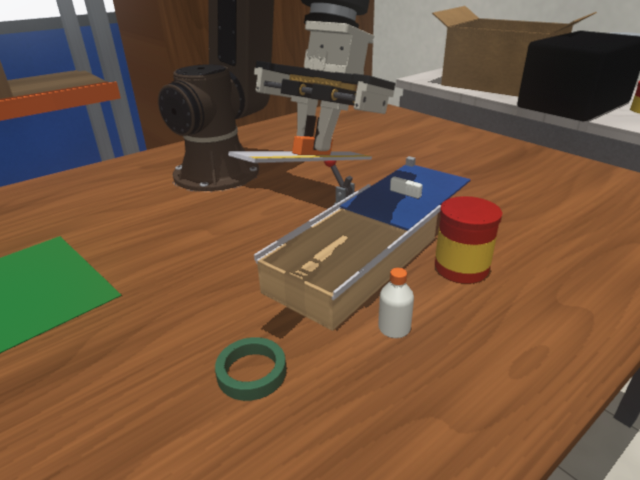

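The straightedge hangs clear at about (300,155) px, with the ends at z 0.21 and 0.31. The arm is still, the cover is open, the lever is out and the bystanders have not moved. I'll hand in the job.

```bash
python3 -c "
from station import manip
print(manip.job_done())"
```

```text
the job is handed in; nothing more can be done
None
```

The job is done and handed in at about 17–18 s of the 53 s. The arm holds the straightedge clear of everything, but the hand-in gave no verdict.

**What I did**
- **Lever:** I pushed it outwards with shut fingers until it reached its stop.
- **Cover:** I pushed it by its handle to its stop, which I felt as about 29 N.
- **Grasp:** I gripped the orange block at 45 N and tilted it 18°. The free end came up to z ≈ 0.106 m while the other end stayed under the deck at z ≈ 0.012 m and box y ≈ 0.146 m.
- **Draw-out:** I pulled it 130 mm along its own slant, then lifted it 160 mm.

**Last checks before hand-in**

| Item | Reading |
|---|---|
| Deck end height | about 0.21 m |
| Middle height | about 0.25 m |
| Free end height | about 0.31 m |
| Jaw gap on the block | 15.8 mm |
| Joint speeds | nearly zero |
| Lever knob | box x ≈ -0.141 m (fully flipped is -0.143) |
| Cover handle | box y ≈ 0.184 m, about 234 mm open |
| Canister, glue and tape | within about 4 mm of where they started, which is detector noise |

**Failed or disagreeing:** The top camera gave false "cover_handle" and "canister" reports on the held straightedge. It found no `end_deck`, and the scene camera found no `end_open`. In each case the other camera's reading agreed with the arm's pose.

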